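# Empty the offcut scoop through the scrap bin's spring flap

## Robot

A 7-joint arm with a two-finger parallel gripper is mounted at the origin on the work surface. World frame = base frame: x ahead of the robot, y to its left, z up, the work surface at z = 0. Lengths are in m, angles in degrees, forces in N, time in s.
With the tool pointing down it reaches from about 0.425 to 0.875 m from the base axis. Payload 4.7 kg.
Tool frame: the origin (TCP) lies on the centre line of the jaws, within the pads' length; the fingertips stand 8 mm ahead of it and the grasp point (between the pads) lies 11 mm behind it; z points along the fingers, y is the direction in which the jaws open and shut (so a half turn about z gives the same grasp; the last joint's range is limited). The gripper opens to 87 mm and grips with 3 to 60 N. Pads are 19 mm wide; open, the fingers measure 117 mm over their backs; the gripper's body (75 mm by 190 mm) begins 51 mm behind the grasp point.
Start: joints at [-66.801, 18.392, -4.016, 83.108, 1.295, 78.541, -3.26], TCP at [0.248, 0.601, 0.231] pointing down, gripper open.
Joint ranges: [-163.93, 163.93], [-17.29, 119.83], [-79.2, 71.16], [3.27, 140.29], [-89.18, 269.18], [5.43, 117.66], [-154.24, 154.24]. Speed limits (degrees/s): [147.25, 147.25, 180, 180, 180, 180, 180].

## Interface

Orientations are given as [roll, pitch, yaw] about the fixed x, y, z axes, in that order (R = Rz(yaw) Ry(pitch) Rx(roll)).
In Python, from cell import env gives the robot as it stands. The module is installed in compiled form; this text tells all that it offers.
- The arm moves only by the tool move_arm, never from a script. Its argument "steps" is a list of rows, each a list of 2 entries, a list of its own where there are three numbers: the shift along the tool's x, y, z in m, then the turn about the tool's z in rad. A call has 1 to 20 rows; each row is the pose to reach, as a shift and turn from the pose commanded when the call began, along the tool's axes at that moment; what a row does not reach only later rows make up. A row lasts 1/8 s, in which the tool goes at most 62.5 mm and 10.7 degrees, less where a joint would pass 70% of its speed; a pose out of reach is approached as far as the arm can. A call with a gripper value outside its range is refused whole. "hand" is the closure, from -1 (fully open) to 1 (shut), set as the call begins (left out, the last holds). The fingers move at their own pace and stop on an object; "squeeze" is the grip in N (left out, the last holds). Time passes only in rows, so rows that repeat a pose let the fingers close. It gives the time, the measured TCP pose, the force and the opening at its end, in the units of the state.
- env.get_obs(): the state, without advancing time (a new reading comes with each control period).
- env.read_camera(name): name is "scene" or "top" or "wrist"; returns (picture, depth): 384x512x3 uint8, red, green, blue; 384x512 float32, m along the optical axis (not along the pixel's ray), 0 where there is no reading.
- env.calibration(name): a dict with "intrinsics" (3x3 intrinsics, pixels), "D" ([k1, k2, p1, p2, k3] as OpenCV has them; the pictures are not rectified), "position" and "orientation" of the camera in the world; the wrist camera has in their place "mount" (4x4, takes a point from camera to tool coordinates, whose origin is the TCP and whose axes are the flange's). Camera axes: x right, y up, looking along -z (the intrinsics and any distortion apply to the point x, -y, -z); pixel columns grow to the right and rows downward; lengths in m; the calibration is good to about 2 mm. A picture is of the moment at which its call begins: read the wrist's pose just before it. calibration takes no time and is no camera call.
- env.sign_off(): hands the job in, once; it reports no verdict.
Trained networks look in the newest picture that a camera, given by its name, has taken for a name from the list of things; names that differ only in an ending like _2 or _b are one class to them, and where a whole thing is asked for, a point or a joint stands for the part that bears it (a point fixed in the world has none). Each returns a list of dicts, best first, with "conf" (0 to 1); they miss things now and then, are a little off and sometimes report something else, mostly with a low value. They report only what shows in the picture. A call takes as long as a camera call.
- env.cut_out(camera, query): "region" (384x512 bool, what is visible of it) and "uv" ([column, row] in pixels, amid what is visible of it).
The state is a dict: "time_s": time; "qpos": joint angles; "joint_velocities": joint speeds; "effort": joint torques, N m; "tool_pos": TCP position; "tool_rot": TCP orientation; "force": force on the tool from outside, world axes, zero at the start; "wrist_torque": the same for the moment, N m; "grip_width": finger opening in m.
Only numpy, scipy, OpenCV 4.12 (cv2) and the standard library are available. Lean on these libraries where they do the work, as an engineer would, in place of code of your own. Each camera call takes 0.05 s, during which the arm holds its last target. There are 200 camera calls.

## Task

Pick up the orange scoop by its black grip and empty its two round-bar offcuts into the green scrap bin: push the bin's yellow spring flap down with the lip of the scoop and pour through it, keeping the robot itself off the bin. Then stand the empty scoop upright on the bench, let go of it, and see that the flap has sprung shut. Leave the blue scoop of good brass bushings where it is.

Things in the scene. Friction and masses are not known exactly. Their poses are not given: they have to be found in the camera images.
- orange_scoop_grip (a point): Grip of the loose orange scoop (0.15-0.31 kg; 137 mm long, 44 wide; 30 mm walls at back and sides, front open): a black 22 x 22 mm upright post at its back end, top 84 mm above the scoop's underside. Point: on the post's axis, 62 mm above the underside. +x points level from post to lip, z up. The offcuts lie on a floor sloping back 7 deg; tipped lip-down 25 to 40 deg they roll out.
- orange_scoop_lip (a point): Middle of the orange scoop's lip: the straight front edge of its floor, 44 mm wide, 2.5 mm thick, level with the scoop's flat underside; 126 mm along +x and 62 mm below the grip point. Same axes as the grip.
- blue_scoop_grip (a point): Grip of the blue scoop: same shape, size, point and axes as the orange one. It holds two brass bushings and is to be left where it is.
- bin: Fixed green scrap bin, x -75..85, y +-70 mm, flat top at z = 110 mm. Origin: on the bench under the flap's middle, z up. Yellow flap in the top, 90 x 90 mm, flush, hinged at x = -45; its free edge (x = 45) swings down: a ramp descending to +x. Guards 20 mm high beyond the flap (x = 48) and beside it (y = +-47); the hinge side is open: the scoop comes in over it, lip towards +x.
- flap (a joint): Flap angle: 0 shut and level, grows when pressed down, to 1.1 rad. A spring shuts it: about 2 N at 60 mm from the hinge, 3 N at 0.5 rad; the offcuts' weight alone does not open it. From 0.25 rad the offcuts fit through. Keep the scoop tipped more steeply than the flap, or its underside meets the hinge edge. Three black squares mark its free edge.
- offcut_a_center (a point): Centre of a round-bar offcut, dark steel, 16 mm in diameter, 28 mm long, 44 g. It starts lying across the orange scoop at the very back.
- offcut_b_center (a point): Centre of the second, equal offcut, lying just in front of the first in the orange scoop.

How it is judged (in metres and radians):
On the way, in this order (a step that is already met when the one before it is completed fails the run):
1. the scoop presses the flap open (0.12 rad or more) (value of joint flap above 0.12 rad and contact force between orange_scoop and bin above 0.3 N).
2. both offcuts are inside the bin, below the flap (z of offcut_a_center in the frame of bin between 0 and 0.08 m and x of offcut_a_center in the frame of bin between -0.075 and 0.085 m and y of offcut_a_center in the frame of bin between -0.07 and 0.07 m and z of offcut_b_center in the frame of bin between 0 and 0.08 m and x of offcut_b_center in the frame of bin between -0.075 and 0.085 m and y of offcut_b_center in the frame of bin between -0.07 and 0.07 m), for 0.2 s.
At the end, for the whole second after the job is handed in: Both offcuts lie inside the bin, the flap is shut (within 0.1 rad), and the orange scoop stands upright (within 10 degrees) and still on the bench, its grip point 50 to 75 mm above the bench (all of step 2 and value of joint flap below 0.1 rad and angle between orange_scoop_grip's own z axis and vertical below 0.17 rad and height (world z) of orange_scoop_grip between 0.05 and 0.075 m and linear speed of orange_scoop below 0.02 m/s); the robot touches nothing.
It fails at once if the blue scoop is moved more than 30 mm or tipped more than 10 degrees (distance of blue_scoop_grip from where it was at the start of the episode above 0.03 m or angle between blue_scoop_grip's own z axis and vertical above 0.17 rad).
It fails at once if the robot itself pushes on the bin or its flap (more than 3 N) (contact force between any of the fingers, the arm and bin above 3 N).
It also fails if it takes over 56 s, if anything falls off the work surface, if the arm or the gripper's body presses on something with over 40 N, if the wrist force passes 120 N, or if a joint passes its speed limit or range.

## Working session

There is one attempt and no reset: what is moved stays moved. The work goes in short steps, Python scripts to look and compute and a tool call to move; the robot and the scene stay as the last step left them, time stands still between calls to the robot, and variables do not carry over. Pictures are saved under pics/ and viewed, about 8 in all and at most 12, crops included, and the job is handed in when it is done.

Besides the shell and the picture viewer there is one more tool, called after ">>>" as a command line: name --argument value ..., lists and objects as JSON in quotes. move_arm: Moves the arm, as the interface text tells. Its arguments: {"type":"object","properties":{"steps":{"type":"array"},"hand":{"type":"number"},"squeeze":{"type":"number"}},"required":["steps"]}

```bash
mkdir -p pics
cat > h.py <<'E'
from cell import env
import numpy as np, cv2
from scipy.spatial.transform import Rotation as R
def pose():
    o=env.get_obs(); return np.array(o['tool_pos']),o
def world(cam,uv,d):
    "pixels Nx2 with depths -> world points"
    c=env.calibration(cam); K=np.array(c['intrinsics']); D=np.array(c['D'],float)
    n=cv2.undistortPoints(np.array(uv,float).reshape(-1,1,2),K,D).reshape(-1,2)
    d=np.asarray(d,float)
    p=np.c_[n[:,0]*d,-n[:,1]*d,-d]
    if 'mount' in c:
        M=np.array(c['mount']); p=p@M[:3,:3].T+M[:3,3]
        o=env.get_obs(); return R.from_euler('xyz',o['tool_rot'],degrees=True).apply(p)+o['tool_pos']
    ori=np.array(c['orientation'],float)
    Rm=ori if ori.shape==(3,3) else R.from_euler('xyz',ori,degrees=True).as_matrix()
    return p@Rm.T+np.array(c['position'])
def cloud(cam,region,dep):
    r,c=np.nonzero(region&(dep>0)); return world(cam,np.c_[c,r],dep[r,c])
E
python3 - <<'E'
from h import *
print(env.get_obs()); 
ims=[]
for cam in('top','scene'):
    c=env.calibration(cam); print(cam,c['position'],c['orientation'])
    im,d=env.read_camera(cam); im=im[...,::-1].copy()
    for q in('orange_scoop_grip','blue_scoop_grip','bin','flap','offcut_a_center'):
        for x in env.cut_out(cam,q)[:2]:
            P=cloud(cam,x['region'],d)
            if len(P)<5: continue
            print(cam,q,round(x['conf'],2),np.round(x['uv']),len(P),P.min(0).round(3),P.max(0).round(3),np.median(P,0).round(3))
    np.savez(cam,im=im,d=d); ims.append(im)
cv2.imwrite('pics/a.png',cv2.resize(np.vstack(ims),(450,600),interpolation=cv2.INTER_AREA)); cv2.imwrite('pics/top.png',cv2.resize(ims[0],(800,600)))
E
```

```text
{'time_s': 0.0, 'qpos': array([-66.80058661,  18.43893208,  -4.01444103,  83.17460808,
         1.29739123,  78.53983994,  -3.2596155 ]), 'joint_velocities': array([-0.10495076, -0.03834038, -0.01406928,  0.02552402,  0.0691657 ,
        0.02777545,  0.05959469]), 'effort': array([-2.06433656e-04, -4.91289282e+01, -4.04192526e-01, -3.12523091e+01,
       -6.39458187e-02,  4.37100639e-02,  1.68855240e-04]), 'tool_pos': array([0.24747597, 0.60047246, 0.22946538]), 'tool_rot': array([-1.79891990e+02,  8.37885425e-03,  1.57610165e+02]), 'force': array([ 0.31362203,  0.07977563, -0.06863327]), 'wrist_torque': array([-0.00466753, -0.03287634, -0.03332968]), 'grip_width': 0.08706302459956802}
top [ 0.44217766 -0.03486682  1.09170512] [  5.67828746  -0.74550884 -90.85035098]
top orange_scoop_grip 0.86 [246. 163.] 654 [ 0.577 -0.1   -0.003] [0.663 0.029 0.089] [ 0.622 -0.027  0.01 ]
top blue_scoop_grip 0.86 [326. 203.] 645 [ 0.484 -0.333 -0.001] [ 0.527 -0.2    0.089] [ 0.506 -0.26   0.01 ]
top bin 0.64 [153. 197.] 3979 [ 0.45   0.126 -0.005] [0.64  0.34  0.134] [0.533 0.211 0.11 ]
top flap 0
[... 185 characters left out ...]
0531855 0.39276234 0.68913587] [ 42.1947602   -0.46329417 141.27772589]
scene orange_scoop_grip 0.82 [223. 225.] 1347 [ 0.562 -0.159 -0.003] [0.664 0.037 0.085] [ 0.618 -0.029  0.01 ]
scene blue_scoop_grip 0.95 [202. 140.] 1001 [ 0.482 -0.331 -0.003] [ 0.529 -0.194  0.084] [ 0.507 -0.263  0.016]
scene bin 0.6 [344. 275.] 10703 [ 0.384  0.109 -0.003] [0.621 0.315 0.132] [0.561 0.239 0.109]
scene flap 0.94 [352. 254.] 2247 [0.46  0.167 0.075] [0.59 0.27 0.13] [0.531 0.218 0.109]
scene offcut_a_center 0.5 [217. 209.] 75 [ 0.584 -0.08   0.005] [ 0.616 -0.056  0.021] [ 0.602 -0.066  0.018]
scene offcut_a_center 0.2 [223. 225.] 1402 [ 0.562 -0.159 -0.004] [0.666 0.037 0.085] [ 0.618 -0.029  0.009]
```

View pics/top.png

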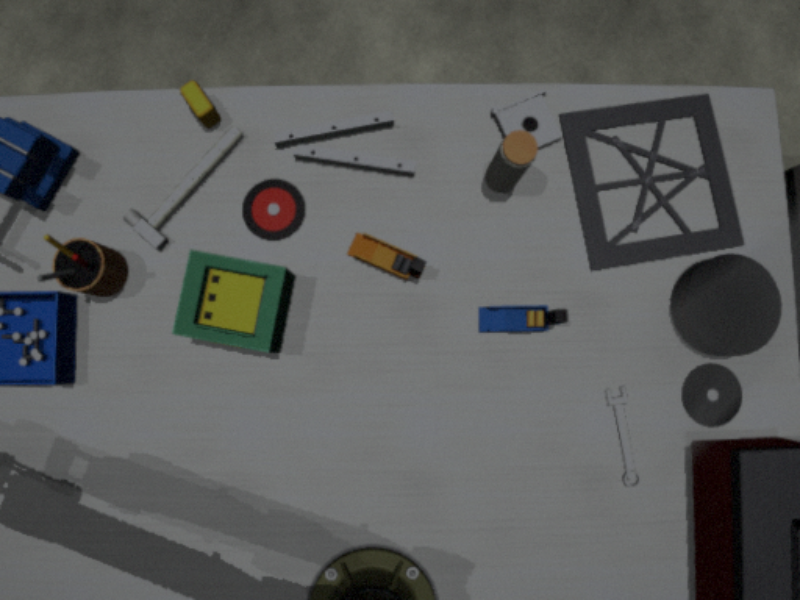

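View pics/a.png

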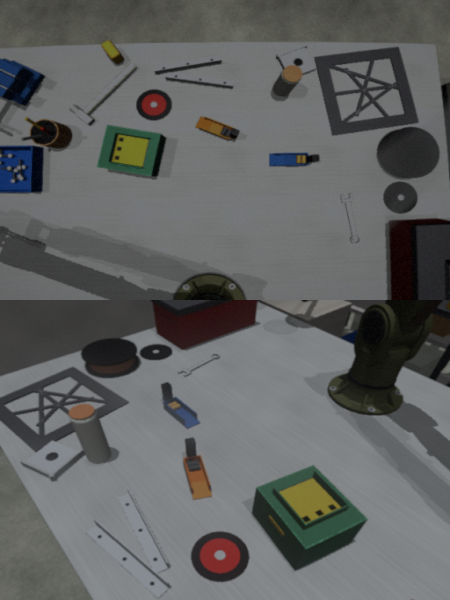

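Run:
```python
from h import *
for cam in('top','scene'):
    f=np.load(cam+'.npz'); im,d=f['im'],f['d']
    r,c=np.mgrid[:384,:512]; P=world(cam,np.c_[c.ravel(),r.ravel()],d.ravel()).reshape(384,512,3)
    hsv=cv2.cvtColor(im,cv2.COLOR_BGR2HSV); H,S,V=cv2.split(hsv)
    X,Y,Z=P[...,0],P[...,1],P[...,2]; ok=d>0
    box=lambda a,b,e,g:ok&(X>a)&(X<b)&(Y>e)&(Y<g)
    org=box(.55,.68,-.12,.06)&(H<22)&(S>120)
    post=box(.55,.68,-.15,.02)&(Z>.078)
    rect=lambda m:cv2.minAreaRect(np.float32(P[m][:,:2]))
    print(cam,'orange',rect(org),org.sum(),'post',P[post].mean(0).round(4),post.sum(),rect(post)[0])
    if org.sum(): print(' org z',np.percentile(Z[org],[5,50,95]).round(3))
    yel=box(.43,.63,.1,.33)&(H>22)&(H<35)&(S>120)&(Z>.095)
    print(' flap',rect(yel),P[yel].mean(0).round(4),yel.sum())
    g=box(.40,.66,.08,.35)&(Z>.1)&(Z<.117); print(' top',rect(g),cv2.boxPoints(rect(g)).round(3).tolist())
    g=box(.40,.66,.08,.35)&(Z>.122)&(Z<.14); print(' guards',rect(g),g.sum())
    blk=box(.43,.63,.1,.33)&(V<35)&(Z>.1)&(Z<.12)
    n,l,s,ce=cv2.connectedComponentsWithStats(blk.astype(np.uint8))
    print(' squares',[P[l==i].mean(0).round(4).tolist() for i in range(1,n) if s[i,4]>5])
```

```text
top orange ((0.6161922812461853, -0.03367036581039429), (0.13208872079849243, 0.042863376438617706), 64.74251556396484) 543 post [ 0.5933 -0.0862  0.0837] 72 (0.5933553576469421, -0.08633719384670258)
 org z [0.003 0.01  0.03 ]
 flap ((0.5346186757087708, 0.2156238555908203), (0.09218060225248337, 0.09063338488340378), 78.992431640625) [0.5343 0.2144 0.1098] 1252
 top ((0.5356498956680298, 0.21952718496322632), (0.16237962245941162, 0.14155951142311096), 78.67411041259766) [[0.44999998807907104, 0.15399999916553497], [0.5889999866485596, 0.12600000202655792], [0.6209999918937683, 0.2849999964237213], [0.4819999933242798, 0.31299999356269836]]
 guards ((0.5346799492835999, 0.21609175205230713), (0.10123493522405624, 0.10067135095596313), 78.68798828125) 188
 squares [[0.5643, 0.2592, 0.1121], [0.5399, 0.2475, 0.11], [0.5163, 0.2667, 0.1166]]
scene orange ((0.6223307251930237, -0.023708313703536987), (0.11764253675937653, 0.04292673245072365), 65.68885803222656) 831 post [ 0.5946 -0.0831  0.0822] 99 (0.5941782593727112, -0.08357779681682587)
 org z [0.002 0.007 0.029]
 flap ((0.5286418199539185, 0.2164006233215332), (0.08608124405145645, 0.0856364294886589), 78.59586334228516) [0.5301 0.2165 0.1091] 2045
 top ((0.5351123213768005, 0.22265218198299408), (0.1617937982082367, 0.14287380874156952), 78.61251068115234) [[0.4490000009536743, 0.15700000524520874], [0.5889999866485596, 0.1289999932050705], [0.6209999918937683, 0.2879999876022339], [0.48100000619888306, 0.3160000145435333]]
 guards ((0.5348134636878967, 0.21887056529521942), (0.10095354914665222, 0.10227019339799881), 78.7361068725586) 638
 squares [[0.5117, 0.2554, 0.1092], [0.5852, 0.2172, 0.1173], [0.541, 0.2498, 0.1096], [0.5705, 0.2437, 0.1095], [0.5909, 0.2458, 0.117], [0.6138, 0.2563, 0.1019]]
```

```bash
cat >> h.py <<'E'
def go(target,yaw):
    "shift in tool axes and turn about tool z (rad) to reach TCP target, yaw"
    p,o=pose(); Rc=R.from_euler('xyz',o['tool_rot'],degrees=True)
    t=-np.radians((yaw-o['tool_rot'][2]+180)%360-180)
    print('t',round(o['time_s'],2),'at',p.round(4),np.round(o['tool_rot'],2),'F',np.round(o['force'],1),'w',round(o['grip_width'],4),'-> shift',Rc.inv().apply(np.array(target)-p).round(4),'turn',round(t,4))
E
python3 - <<'E'
from h import *
go([.594,-.085,.15],65.2)
E
```

```text
t 0.6 at [0.2477 0.601  0.2306] [179.99   0.   157.61] F [ 0.7 -0.2  0.6] w 0.0871 -> shift [-0.5815 -0.5024  0.0806] turn 1.6128
```

>>> move_arm --steps '[[[-0.0415, -0.0359, 0], 0.115], [[-0.083, -0.0718, 0], 0.23], [[-0.1245, -0.1077, 0], 0.345], [[-0.166, -0.1436, 0], 0.461], [[-0.2075, -0.1795, 0], 0.576], [[-0.249, -0.2154, 0], 0.691], [[-0.2905, -0.2513, 0], 0.806], [[-0.332, -0.2872, 0], 0.922], [[-0.3735, -0.3231, 0.02], 1.037], [[-0.415, -0.359, 0.03], 1.152], [[-0.4565, -0.3949, 0.045], 1.267], [[-0.498, -0.4308, 0.06], 1.383], [[-0.5395, -0.4667, 0.07], 1.498], [[-0.5815, -0.5024, 0.0806], 1.6128], [[-0.5815, -0.5024, 0.0806], 1.6128], [[-0.5815, -0.5024, 0.0806], 1.6128]]' --hand -1 --squeeze 50

```text
time_s: 2.6
tool_pos: [0.5938, -0.0843, 0.1498]
tool_rot: [-180.0, -0.0, 65.2]
force: [0.7, 1.0, -0.5]
grip_width: 0.0869
```

Run:
```python
from h import *
im,d=env.read_camera('wrist'); im=im[...,::-1].copy(); cv2.imwrite('pics/w1.png',im)
go([.594,-.085,.053],65.2)
r,c=np.mgrid[:384,:512]; P=world('wrist',np.c_[c.ravel(),r.ravel()],d.ravel()).reshape(384,512,3)
X,Y,Z=P[...,0],P[...,1],P[...,2]; H,S,V=cv2.split(cv2.cvtColor(im,cv2.COLOR_BGR2HSV))
ok=(d>0)&(X>.54)&(X<.7)&(Y>-.15)&(Y<.08)
m=ok&(Z>.075)&(Z<.092)&(np.hypot(X-.594,Y+.085)<.03); print('post',P[m].mean(0).round(4),m.sum(),cv2.minAreaRect(np.float32(P[m][:,:2])))
m=ok&(H<22)&(S>120); print(m.sum()); print(cv2.minAreaRect(np.float32(P[m][:,:2])))
```

```text
t 2.65 at [ 0.5938 -0.0834  0.15  ] [-1.7997e+02 -6.0000e-02  6.5330e+01] F [0.6 0.  0.2] w 0.0872 -> shift [-0.0015  0.0009  0.097 ] turn 0.0023
post [ 0.5953 -0.0842  0.0839] 748 ((0.5948240756988525, -0.08513563871383667), (0.02182823047041893, 0.021213285624980927), 65.42052459716797)
9707
((0.6329975724220276, -0.041898198425769806), (0.13243962824344635, 0.12198114395141602), 43.718441009521484)
```

View pics/w1.png

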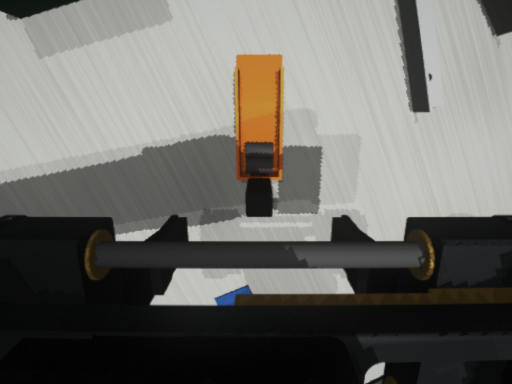

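>>> move_arm --steps '[[[-0.001, 0.001, 0.04], 0], [[-0.001, 0.001, 0.07], 0], [[-0.001, 0.001, 0.09], 0], [[-0.001, 0.001, 0.097], 0], [[-0.001, 0.001, 0.097], 0]]'

```text
time_s: 3.28
tool_pos: [0.5947, -0.0859, 0.0534]
tool_rot: [180.0, -0.0, 65.2]
force: [-0.5, -0.5, 0.0]
grip_width: 0.087
```

>>> move_arm --steps '[[[0, 0, 0], 0], [[0, 0, 0], 0], [[0, 0, 0], 0], [[0, 0, 0], 0], [[0, 0, 0], 0], [[0, 0, 0], 0], [[0, 0, -0.005], 0], [[0, 0, -0.02], 0], [[0, 0, -0.04], 0], [[0, 0, -0.06], 0], [[0, 0, -0.06], 0]]' --hand 1 --squeeze 50

```text
time_s: 4.65
tool_pos: [0.5962, -0.0866, 0.1157]
tool_rot: [179.7, -0.1, 65.2]
force: [-0.1, -0.3, -3.5]
grip_width: 0.0217
```

Run:
```python
from h import *
im,d=env.read_camera('scene'); cv2.imwrite('pics/s2.png',cv2.resize(im[100:300,130:330,::-1],(500,500)))
go([0,0,0],78.7)
```

```text
t 4.7 at [ 0.5952 -0.0864  0.1143] [ 1.7988e+02 -8.0000e-02  6.5210e+01] F [ 0.2 -0.3 -3.4] w 0.0217 -> shift [-0.1713 -0.5768  0.1128] turn -0.2354
```

View pics/s2.png

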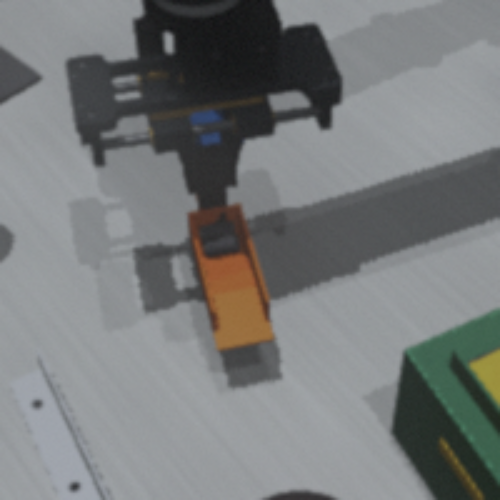

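>>> move_arm --steps '[[[0, 0, -0.015], 0], [[0, 0, -0.035], 0], [[0, 0, -0.055], 0], [[0.005, -0.005, -0.075], -0.01], [[0.014, -0.016, -0.091], -0.025], [[0.027, -0.031, -0.091], -0.048], [[0.041, -0.047, -0.091], -0.07], [[0.056, -0.064, -0.091], -0.095], [[0.072, -0.082, -0.091], -0.12], [[0.088, -0.1, -0.091], -0.15], [[0.103, -0.118, -0.091], -0.18], [[0.117, -0.134, -0.091], -0.205], [[0.128, -0.146, -0.091], -0.225], [[0.134, -0.153, -0.091], -0.235], [[0.1356, -0.1549, -0.091], -0.2354], [[0.1356, -0.1549, -0.091], -0.2354]]'

```text
time_s: 6.7
tool_pos: [0.5109, 0.1011, 0.204]
tool_rot: [180.0, 0.0, 78.6]
force: [-0.0, 0.1, -3.7]
grip_width: 0.0218
```

```bash
cat >> h.py <<'E'
B0=np.array([.534,.216,0.]); BR=R.from_euler('z',78.7,degrees=True)
def look(name=None,crop=(200,384,270,470)):
    "scoop tilt and lip in bin frame, from scene camera"
    p,o=pose(); im,d=env.read_camera('scene'); im=im[...,::-1].copy()
    hh,S,V=cv2.split(cv2.cvtColor(im,cv2.COLOR_BGR2HSV))
    r,c=np.mgrid[:384,:512]; P=world('scene',np.c_[c.ravel(),r.ravel()],d.ravel()).reshape(384,512,3)
    Q=BR.inv().apply((P-B0).reshape(-1,3)).reshape(P.shape); g=BR.inv().apply(p+[0,0,.011]-B0)
    m=(d>0)&(hh<20)&(S>120)&(np.linalg.norm(Q-g,axis=2)<.17)
    q=Q[m]; w=q-g
    # lip = far end along the scoop; keep the mid-width band
    a=np.arctan2(-w[:,2],w[:,0]); rr=np.hypot(w[:,0],w[:,2]); k=rr>np.percentile(rr,97)
    f=np.percentile(rr,97)
    lip=q[k].mean(0); t=np.degrees(np.arctan2(-(lip-g)[2],(lip-g)[0]))-27.1
    print('t',round(o['time_s'],2),'pivot',g.round(4),'lip',lip.round(4),'r',f.round(3),'tilt',t.round(1),'F',np.round(o['force'],1),'yaw',round(o['tool_rot'][2],1),'w',round(o['grip_width'],4),'n',m.sum())
    y=(d>0)&(hh>22)&(hh<36)&(S>120)&(np.abs(Q[...,0])<.05)&(np.abs(Q[...,1])<.047)&(Q[...,2]<.125)
    if y.sum()>30:
        s=np.polyfit(Q[y][:,0],Q[y][:,2],1); print(' flap slope',-s[0].round(3),'n',y.sum())
    dk=(d>0)&(V<60)&(S<80)&(Q[...,0]>-.05)&(Q[...,0]<.05)&(np.abs(Q[...,1])<.045)&(Q[...,2]>.114)&(Q[...,2]<.15)
    print(' dark on flap',dk.sum(),Q[dk].mean(0).round(3) if dk.any() else '')
    if name: y0,y1,x0,x1=crop; cv2.imwrite(f'pics/{name}.png',cv2.resize(im[y0:y1,x0:x1],None,fx=3,fy=3))
E
python3 - <<'E'
from h import *
look('s3',(180,364,250,470))
E
```

```text
t 6.7 pivot [-1.172e-01  1.000e-04  2.150e-01] lip [0.0017 0.0053 0.1307] r 0.143 tilt 8.2 F [-0.   0.1 -3.7] yaw 78.6 w 0.0218 n 1776
 flap slope -0.004 n 1135
 dark on flap 1 [-0.002  0.045  0.127]
```

View pics/s3.png

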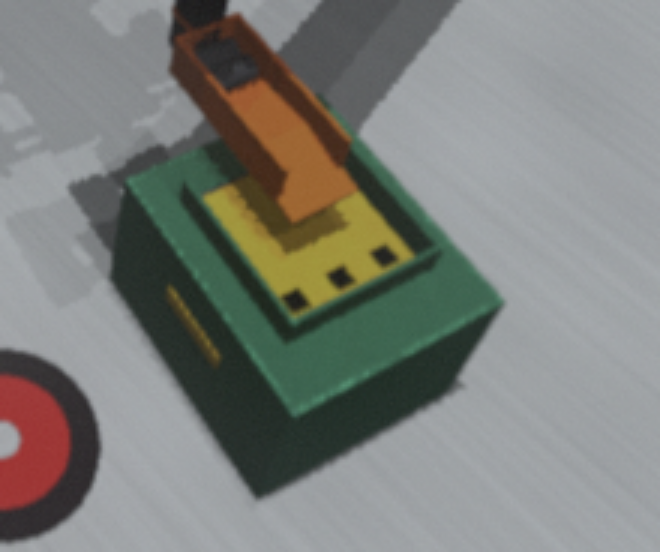

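>>> move_arm --steps '[[[0.005, 0, 0.007], 0], [[0.01, 0, 0.014], 0], [[0.013, 0, 0.019], 0], [[0.013, 0, 0.019], 0]]'

```text
time_s: 7.25
tool_pos: [0.5128, 0.1147, 0.1842]
tool_rot: [-179.9, 0.0, 78.7]
force: [-0.3, 0.4, -3.3]
grip_width: 0.0214
```

>>> move_arm --steps '[[[0, 0, 0], 0], [[0.002, 0, -0.003], 0], [[0.004, 0, -0.006], 0]]' --squeeze 10

```text
time_s: 7.62
tool_pos: [0.5142, 0.1185, 0.1915]
tool_rot: [180.0, -0.0, 78.7]
force: [1.0, 1.0, -3.3]
grip_width: 0.0221
```

Run:
```python
from h import *
look()
```

```text
t 7.62 pivot [-0.0995  0.0003  0.2025] lip [ 0.0226 -0.0002  0.13  ] r 0.143 tilt 3.6 F [ 1.   1.  -3.3] yaw 78.7 w 0.0221 n 1934
 flap slope -0.001 n 764
 dark on flap 2 [-0.004  0.045  0.126]
```

```bash
sed -i 's/    q=Q\[m\]; w=q-g/    q=Q[m]; q=q[np.abs(q[:,1]-g[1])<.014]; w=q-g/; s/k=rr>np.percentile(rr,97)/k=rr>np.sort(rr)[-25]/; s/f=np.percentile(rr,97)/f=rr[k].mean()/' h.py
python3 - <<'E'
from h import *
look('s4',(180,364,250,470))
E
```

```text
t 7.67 pivot [-9.890e-02  1.000e-04  2.029e-01] lip [ 0.0233 -0.0018  0.1225] r 0.147 tilt 6.2 F [ 1.  -0.1 -2.9] yaw 78.7 w 0.022 n 1913
 flap slope 0.0 n 733
 dark on flap 0
```

>>> move_arm --steps '[[[0, 0, 0], 0], [[0, 0, 0], 0]]' --squeeze 6

```text
time_s: 7.98
tool_pos: [0.514, 0.1183, 0.1911]
tool_rot: [180.0, -0.0, 78.7]
force: [-0.2, -0.1, -2.0]
grip_width: 0.0217
```

Run:
```python
from h import *
look()
```

```text
t 7.97 pivot [-0.0998  0.0004  0.2021] lip [0.0137 0.0004 0.1117] r 0.145 tilt 11.5 F [-0.2 -0.1 -2. ] yaw 78.7 w 0.0217 n 1793
 flap slope -0.0 n 1033
 dark on flap 0
```

>>> move_arm --steps '[[[0.004, 0, -0.003], 0], [[0.008, 0, -0.006], 0], [[0.012, 0, -0.009], 0], [[0.016, 0, -0.012], 0], [[0.016, 0, -0.012], 0]]'

```text
time_s: 8.65
tool_pos: [0.5173, 0.1347, 0.2033]
tool_rot: [180.0, -0.0, 78.7]
force: [-0.0, 0.2, -3.6]
grip_width: 0.0218
```

Run:
```python
from h import *
look()
```

```text
t 8.65 pivot [-0.083   0.0004  0.2143] lip [ 0.0265 -0.0004  0.1133] r 0.149 tilt 15.6 F [-0.   0.2 -3.6] yaw 78.7 w 0.0218 n 1918
 flap slope -0.003 n 736
 dark on flap 13 [-0.036  0.001  0.149]
```

>>> move_arm --steps '[[[0, 0, 0], 0], [[0, 0, 0], 0]]' --squeeze 4.5

```text
time_s: 8.95
tool_pos: [0.5172, 0.1338, 0.2031]
tool_rot: [180.0, -0.0, 78.7]
force: [-0.9, -0.5, -2.4]
grip_width: 0.0222
```

Run:
```python
from h import *
look()
```

```text
t 8.95 pivot [-0.0839  0.0004  0.2141] lip [0.0178 0.0004 0.1228] r 0.147 tilt 14.8 F [-0.9 -0.5 -2.4] yaw 78.7 w 0.0222 n 1844
 flap slope -0.001 n 871
 dark on flap 71 [-0.004 -0.002  0.14 ]
```

Run:
```python
from h import *
look('s5',(180,364,250,470))
```

```text
t 9.0 pivot [-0.0839  0.0004  0.2141] lip [ 0.0109 -0.0066  0.1165] r 0.136 tilt 18.7 F [-0.9 -0.1 -2.7] yaw 78.7 w 0.022 n 1811
 flap slope 0.001 n 831
 dark on flap 82 [ 0.012 -0.005  0.131]
```

View pics/s5.png

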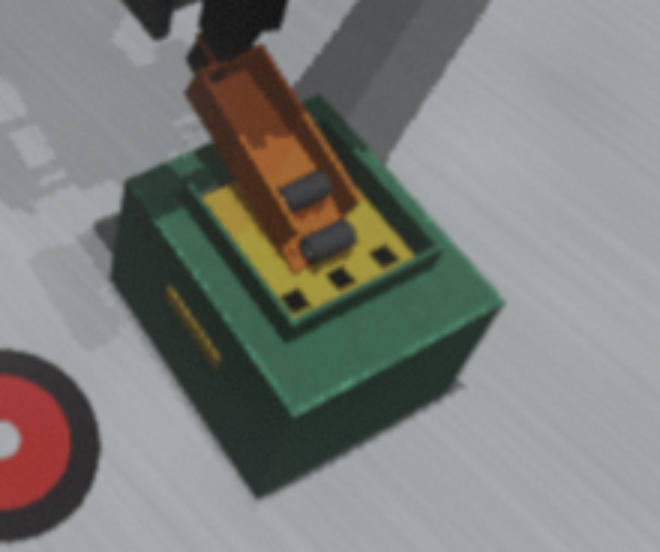

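>>> move_arm --steps '[[[0.003, 0, -0.002], 0], [[0.006, 0, -0.0045], 0], [[0.01, 0, -0.007], 0], [[0.014, 0, -0.01], 0], [[0.018, 0, -0.013], 0], [[0.022, 0, -0.015], 0], [[0.024, 0, -0.017], 0], [[0.024, 0, -0.017], 0]]' --squeeze 3.5

```text
time_s: 10.05
tool_pos: [0.5219, 0.158, 0.2201]
tool_rot: [180.0, -0.0, 78.7]
force: [-0.4, 0.3, -2.5]
grip_width: 0.0222
```

Run:
```python
from h import *
look('s6',(180,364,250,470))
```

```text
t 10.05 pivot [-0.0593  0.0005  0.2311] lip [ 0.0091 -0.0021  0.1558] r 0.146 tilt 20.7 F [-0.4  0.3 -2.5] yaw 78.7 w 0.0222 n 2164
 flap slope 0.083 n 499
 dark on flap 71 [ 0.033 -0.005  0.118]
```

View pics/s6.png

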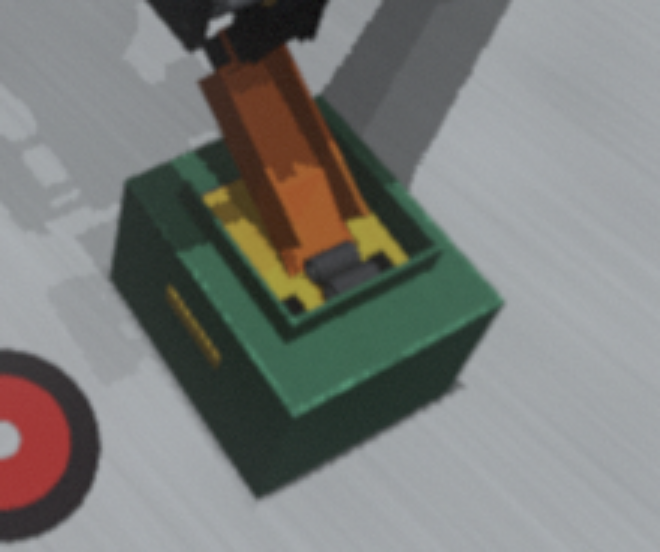

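>>> move_arm --steps '[[[0, 0, 0], 0], [[0, 0, 0], 0], [[0, 0, 0.005], 0], [[0, 0, 0.01], 0], [[0, 0, 0.015], 0], [[0, 0, 0.02], 0], [[0, 0, 0.023], 0], [[0, 0, 0.023], 0], [[0, 0, 0.023], 0], [[0, 0, 0.023], 0]]' --squeeze 60

```text
time_s: 11.35
tool_pos: [0.5219, 0.1579, 0.1972]
tool_rot: [180.0, -0.0, 78.7]
force: [-0.1, 0.0, -0.1]
grip_width: 0.0214
```

Run:
```python
from h import *
look('s7',(180,364,250,470))
```

```text
t 11.35 pivot [-0.0593  0.0005  0.2082] lip [0.0201 0.0008 0.0836] r 0.148 tilt 30.4 F [-0.1  0.  -0.1] yaw 78.7 w 0.0214 n 2143
 flap slope 0.436 n 362
 dark on flap 0
```

View pics/s7.png

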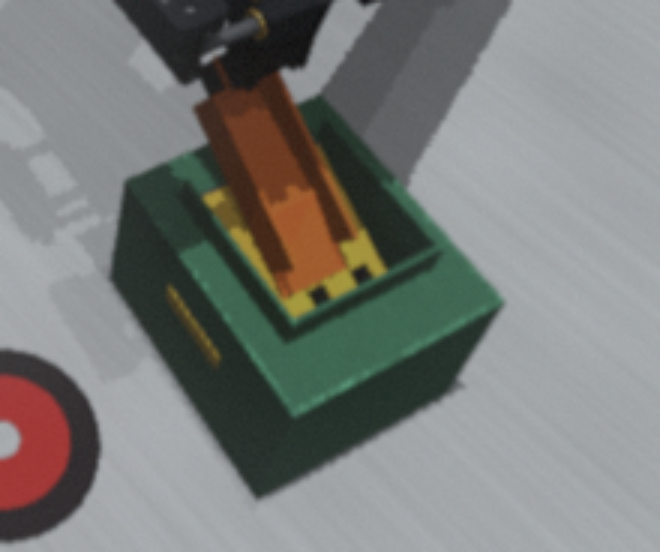

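>>> move_arm --steps '[[[0, 0, -0.015], 0], [[0, 0, -0.035], 0], [[0, 0, -0.06], 0], [[-0.01, 0.004, -0.075], 0], [[-0.03, 0.014, -0.075], 0], [[-0.055, 0.025, -0.075], 0], [[-0.085, 0.04, -0.075], 0], [[-0.115, 0.053, -0.075], 0], [[-0.145, 0.067, -0.075], 0], [[-0.175, 0.082, -0.07], 0], [[-0.2, 0.093, -0.05], 0], [[-0.217, 0.101, -0.02], 0], [[-0.222, 0.1035, 0.01], 0], [[-0.222, 0.1035, 0.04], 0], [[-0.222, 0.1035, 0.06], 0], [[-0.222, 0.1035, 0.07], 0], [[-0.222, 0.1035, 0.07], 0]]'

```text
time_s: 13.52
tool_pos: [0.5797, -0.0804, 0.1269]
tool_rot: [-180.0, 0.0, 78.7]
force: [0.1, 0.3, -2.7]
grip_width: 0.0218
```

Run:
```python
from h import *
look('s8',(90,290,140,390))
im,d=env.read_camera('top'); 
P=cloud('top',np.ones((384,512),bool),d); Q=BR.inv().apply(P-B0); m=(np.abs(Q[:,:2])<.04).all(1); print('flap plane',np.polyfit(Q[m,0],Q[m,2],1).round(4))
```

```text
t 13.53 pivot [-0.2817 -0.1029  0.1379] lip [-0.2033 -0.104   0.0128] r 0.148 tilt 30.8 F [ 0.1  0.3 -2.7] yaw 78.7 w 0.0218 n 876
 flap slope -0.003 n 2028
 dark on flap 0 
flap plane [0.0018 0.1098]
```

View pics/s8.png

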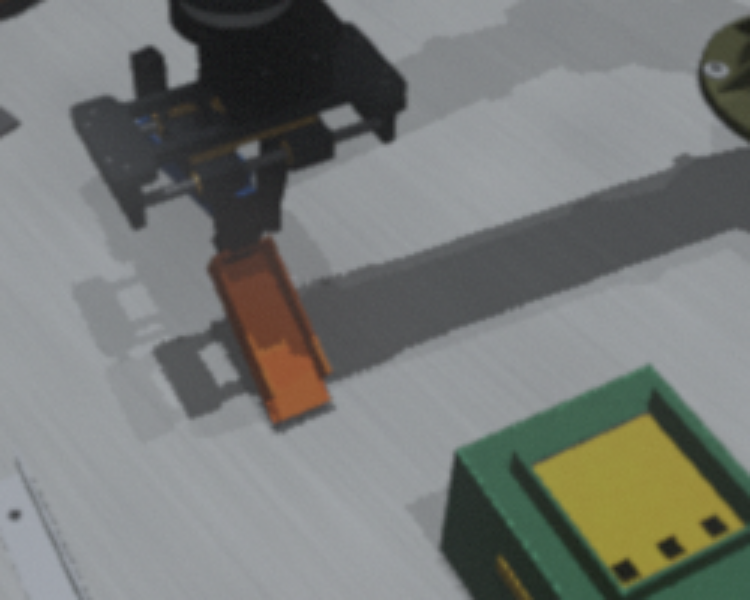

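>>> move_arm --steps '[[[0, 0, 0.005], 0], [[0, 0, 0.01], 0], [[0, 0, 0.014], 0], [[0, 0, 0.014], 0]]' --squeeze 12

```text
time_s: 14.12
tool_pos: [0.58, -0.0822, 0.1137]
tool_rot: [179.9, 0.1, 78.6]
force: [-1.5, -4.2, 2.9]
grip_width: 0.022
```

>>> move_arm --steps '[[[-0.006, 0, 0.005], 0], [[-0.012, 0, 0.0095], 0], [[-0.022, 0, 0.0175], 0], [[-0.03, 0, 0.026], 0], [[-0.034, 0, 0.031], 0], [[-0.038, 0, 0.036], 0], [[-0.042, 0, 0.041], 0], [[-0.045, 0, 0.046], 0], [[-0.048, 0, 0.05], 0], [[-0.05, 0, 0.053], 0], [[-0.05, 0, 0.053], 0]]' --squeeze 6

```text
time_s: 15.5
tool_pos: [0.5705, -0.1289, 0.061]
tool_rot: [180.0, -0.1, 78.7]
force: [-1.5, 2.4, 4.9]
grip_width: 0.0219
```

Run:
```python
from h import *
look('s9',(90,290,140,390))
```

```text
t 15.5 pivot [-0.3311 -0.1033  0.072 ] lip [-0.2056 -0.103   0.0037] r 0.143 tilt 1.5 F [-1.5  2.4  4.9] yaw 78.7 w 0.0219 n 783
 flap slope -0.001 n 2034
 dark on flap 0
```

View pics/s9.png

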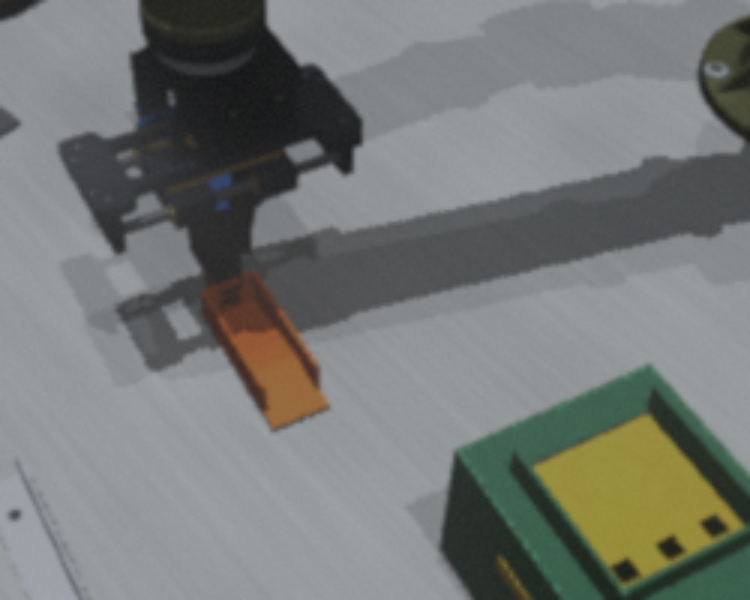

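>>> move_arm --steps '[[[-0.001, 0, 0.003], 0], [[-0.002, 0, 0.006], 0], [[-0.002, 0, 0.006], 0]]' --squeeze 4

```text
time_s: 15.92
tool_pos: [0.5697, -0.131, 0.0546]
tool_rot: [-180.0, -0.1, 78.7]
force: [-3.2, 1.2, 4.1]
grip_width: 0.0218
```

>>> move_arm --steps '[[[-0.002, 0, 0], 0], [[-0.002, 0, 0], 0], [[-0.002, 0, 0], 0], [[-0.002, 0, 0], 0], [[-0.002, 0, 0], 0], [[-0.002, 0, 0], 0], [[-0.002, 0, -0.03], 0], [[-0.002, 0, -0.07], 0], [[-0.002, 0, -0.12], 0], [[-0.002, 0, -0.16], 0], [[-0.002, 0, -0.16], 0], [[-0.002, 0, -0.16], 0]]' --hand -1

```text
time_s: 17.42
tool_pos: [0.5688, -0.1331, 0.2134]
tool_rot: [-180.0, -0.0, 78.7]
force: [-0.1, -0.7, -0.4]
grip_width: 0.0872
```

Run:
```python
from h import *
for cam in('scene','top'):
    im,d=env.read_camera(cam); im=im[...,::-1].copy()
    if cam=='scene': cv2.imwrite('pics/s10.png',cv2.resize(im[60:370,110:490],None,fx=1.9,fy=1.9))
    for q in('orange_scoop_grip','blue_scoop_grip','flap','offcut_a_center'):
        for x in env.cut_out(cam,q)[:2]:
            P=cloud(cam,x['region'],d)
            if len(P)<5: continue
            m=P[:,2]>P[:,2].max()-.006
            print(cam,q,round(x['conf'],2),np.round(x['uv']),P.max(0).round(3),np.median(P,0).round(3),'top part',P[m].mean(0).round(4))
    P=cloud(cam,np.ones((384,512),bool),d); Q=BR.inv().apply(P-B0); m=(np.abs(Q[:,:2])<.04).all(1); print('flap plane',np.polyfit(Q[m,0],Q[m,2],1).round(4))
go([0,0,0],0)
```

```text
scene orange_scoop_grip 0.87 [226. 201.] [ 0.616 -0.     0.085] [ 0.58  -0.077  0.01 ] top part [ 0.5728 -0.125   0.082 ]
scene blue_scoop_grip 0.66 [204. 141.] [ 0.529 -0.193  0.085] [ 0.504 -0.26   0.015] top part [ 0.5034 -0.3161  0.082 ]
scene flap 0.64 [352. 257.] [0.589 0.265 0.132] [0.532 0.219 0.109] top part [0.5762 0.2338 0.1291]
flap plane [0.0015 0.1091]
top orange_scoop_grip 0.96 [258. 177.] [ 0.618 -0.004  0.601] [ 0.585 -0.06   0.008] top part [ 0.5002 -0.0694  0.6005]
top blue_scoop_grip 0.56 [352. 202.] [ 0.527 -0.284  0.089] [ 0.504 -0.314  0.033] top part [ 0.5047 -0.3233  0.0851]
top flap 0.65 [148. 192.] [0.586 0.29  0.116] [0.534 0.215 0.11 ] top part [0.5339 0.2149 0.1111]
top flap 0.47 [150. 195.] [0.618 0.309 0.136] [0.533 0.21  0.11 ] top part [0.5308 0.2322 0.1314]
flap plane [-0.0017  0.1098]
t 17.93 at [ 0.5691 -0.1333  0.2137] [-1.7998e+02  1.0000e-02  7.8690e+01] F [-0.7 -0.3  0.3] w 0.0869 -> shift [ 0.0192 -0.5841  0.2139] turn 1.3734
```

View pics/s10.png

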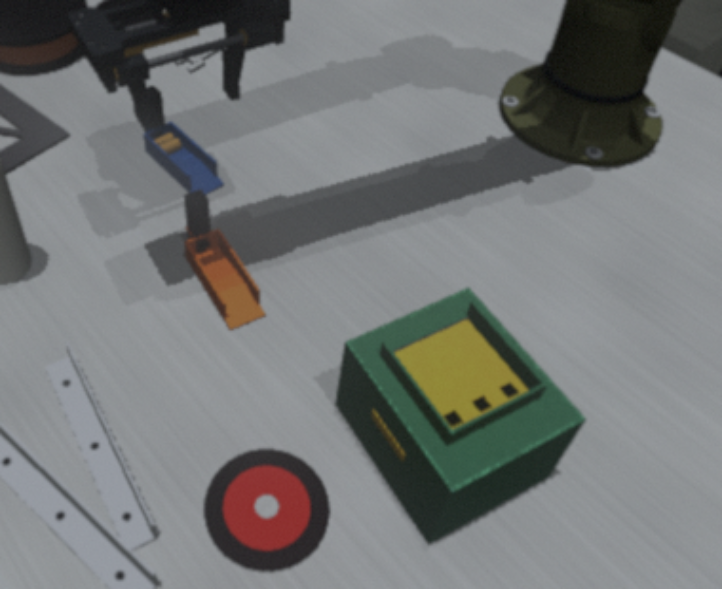

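The picture shows the scoop upright and empty on the bench (its post at about (197,215)), with the gripper clear of it. The flap is shut, no offcut is in sight, and the blue scoop is where it was. I am handing the job in.

```bash
python3 -c "
from h import *
print(env.sign_off())"
```

```text
the job is handed in; nothing more can be done
None
```

I emptied the orange scoop's two offcuts into the bin, stood the scoop back on the bench and handed the job in at about 18 s; no verdict was reported. The tool only points down, so I gripped the post and loosened the grip with the lip over the flap, letting the scoop swing lip-down. The offcuts rolled out onto the shut flap. I then tightened the grip and pressed the flap open to about 0.44 rad with the lip, so they dropped through.

**Last checks:**
- **Flap:** shut, with a measured slope under 0.002 rad in both cameras.
- **Orange scoop:** empty and upright, with its post top at about 82–85 mm. The hand is open and well clear of it.
- **Blue scoop:** not moved beyond measurement error of a few mm.
- **Offcuts:** I could not see inside the bin. That both are in it follows from them leaving the flap when it opened and showing nowhere afterwards.
- **Readings that disagreed:** the camera tilt readings during the pour were noisy (15–21° at one pose), so I relied on pictures and the wrist force there. In the last top view the orange-scoop cut-out also took in part of the arm, so I left its height out.

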